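# Lock the clamp frame of a scrub tester

## Robot

A 6-joint arm with a two-finger parallel gripper is mounted at the origin on the work surface. World frame = base frame: x ahead of the robot, y to its left, z up, the work surface at z = 0. Lengths are in m, angles in degrees, forces in N, time in s.
With the tool pointing down it reaches from about 0.325 to 0.85 m from the base axis. Payload 15.5 kg.
Tool frame: the origin (TCP) lies at the very end of the fingers, on their centre line; the grasp point (between the pads) lies bot.tcp_to_grasp behind it (bot.tcp_to_grasp is the distance from the TCP to the grasp point, in m); z points along the fingers, y is the line along which they close (so a half turn about z gives the same grasp; the last joint's range is limited). The gripper opens to 91 mm and grips with 3 to 60 N. Pads are 32 mm wide; open, the fingers measure 118 mm over their backs; the gripper's body (76 mm by 178 mm) begins 60 mm behind the grasp point.
Start: joints at [-5.472, 28.281, 77.091, -0, 74.628, -5.472], TCP at [0.625, 0, 0.214] pointing down, gripper open.
Joint ranges: [-166.48, 166.48], [-47.26, 123.95], [12.59, 153.08], [-70.14, 250.14], [6.76, 159.57], [-176.63, 176.63]. Speed limits (degrees/s): [108.29, 108.29, 147.25, 172.46, 172.46, 172.46].

## Interface

Orientations are given as a 3x3 rotation matrix whose columns are the frame's x, y, z axes.
In Python, from station import get_state, camera, camera_params, ticket, bot gives the robot as it stands. The module is installed in compiled form; this text tells all that it offers.
- The arm moves only by the tool play_rows, never from a script. Its argument "commands" is a list of rows, each a list of 5 numbers: the shift along the tool's x, y, z as a fraction of full scale, then the turn about the tool's z as a fraction of full scale, then the closure, from 0 (fully open) to 1 (shut). In form: [[tx, ty, tz, turn, claw], ...]. A call has 1 to 8 rows; each row is the pose to reach, as a shift and turn from the pose commanded when the call began, along the tool's axes at that moment; what a row does not reach only later rows make up. Full scale, the value 1, is 0.3 m for a shift and 45 degrees for a turn. A row lasts 1/12 s, in which the tool goes at most 41.7 mm and 7.16 degrees, less where a joint would pass 70% of its speed; a pose out of reach is approached as far as the arm can. A call with a number of a shift or a turn outside -1 to 1 is refused whole. A call with a gripper value outside its range is refused whole. The fingers move at their own pace and stop on an object; "newtons" is the grip in N (left out, the last holds). Time passes only in rows, so rows that repeat a pose let the fingers close. It gives the time, the measured TCP pose, the force, the opening and the grip force at its end, in the units of the state.
- get_state(): the state, without advancing time (a new reading comes with each control period).
- camera(name): name is "scene" or "side" or "wrist"; returns the picture (384x512x3 uint8, red, green, blue); there is no depth.
- camera_params(name): a dict with "K" (3x3 intrinsics, pixels), "rvec" (rotation vector, rad) and "tvec" (3), from world to camera coordinates, as OpenCV has them. Camera axes: x right, y down, z forward; pixel columns grow to the right and rows downward; lengths in m; the calibration is good to about 2 mm. A picture is of the moment at which its call begins: read the wrist's pose just before it. camera_params takes no time and is no camera call; for the wrist camera it gives the pose at the moment of the call.
- ticket.finish_job(): hands the job in; it is judged then, once.
The state is a dict: "clock": time; "joints": joint angles; "joint_vel": joint speeds; "tau": joint torques, N m; "position": TCP position; "orientation": TCP orientation; "force": force on the tool from outside, world axes, zero at the start; "moment": the same for the moment, N m; "finger_gap": finger opening in m; "finger_force": force on a finger pad.
Only numpy, scipy, OpenCV 4.12 (cv2) and the standard library are available. Lean on these libraries where they do the work, as an engineer would, in place of code of your own. Each camera call takes 0.05 s, during which the arm holds its last target. There are 200 camera calls.

## Task

The test panel is in the scrub tester and its clamp frame is down: lock the frame for the run. Turn the yellow slotted disc, which has two finger pins, until its slot lines up with the steel bolt, then push the bolt, which has a red plate at its tail, through the disc and the frame's staple until it is fully home, and draw back. Only push with the fingertips or the outside of the fingers: do not grip the pins, the plate or the bolt, and leave the brush, the film applicator and the jar where they are.

Things in the scene. Friction and masses are not known exactly. Their poses are not given: they have to be found in the camera images.
- locking_disc (a joint): angle in rad of the yellow locking disc about its upright axis, growing counter-clockwise seen from above. 0 or pi (3.14): the slot lies along the bolt. It starts between 0.6 and 2.54 and turns from -1.0 to 4.14 without detents. About 0.08 N m of friction holds it wherever it is left (some 3 N at a pin); it does not spring back. Within about 0.15 rad of true the bolt's tapered nose centres the disc by itself
- disc_centre (a point): centre of the yellow disc's top face, on its axis. Disc 72 mm across; top face 24 mm above the machine's deck; a slot 16 mm wide, open at both ends and at the top, floor 14 mm below the top face, runs right across it. x axis along the slot, y axis towards pin_a, z up
- pin_a (a point): centre of the top of one of the two black upright finger pins on the disc: 10 mm diameter, 30 mm tall above the disc's top face, 27 mm from the disc's axis, square to the slot
- pin_b (a point): centre of the top of the other finger pin, same size, on the opposite side of the disc's axis
- bolt (a joint): how far the bolt has been pushed in, m. It starts at 0 to 0.010; 0.120 is fully home, at a hard stop with the red plate against the aluminium guide block. It slides with about 2.5 N of friction, does not spring back, and cannot pass the disc (it stops at 0.014 or a little more) unless the slot is in line
- push_plate (a point): middle of the top edge of the rear face (the face to push) of the red plate at the bolt's tail. x axis: the way the bolt is pushed; y across the plate; z up. Plate 44 mm wide, 6 mm thick, 34 mm tall; its top is 44 mm above the deck and its foot 10 mm above the deck, 4 mm above the dark base plate that lies under the whole lock (310 x 74 mm, top 6 mm above the deck)
- bolt_nose (a point): centre of the end of the bolt's nose, a 12 x 12 mm steel bar tapering to 5 mm over its last 10 mm, 170 mm ahead of the plate's rear face. The bar's axis is level, 16 mm above the deck. Fully home it stands 70 mm past the disc's axis
- staple (a point): centre of the opening of the steel staple of the clamp frame, 54 mm past the disc's axis along the bolt's way, 18 mm wide; top 29 mm above the deck. The bolt passes through it. The bolt's aluminium guide block lies on the other side of the disc, from 50 to 94 mm from its axis, 36 mm wide, top 27 mm above the deck
- clamp_frame: the fixed aluminium clamp frame with the lock: origin on the deck under the disc's axis, x axis the way the bolt is pushed, z up. The frame, 360 x 205 mm and 10 mm tall, lies from 50 to 255 mm to the side (+y) of the bolt's line, from 250 mm before to 110 mm past the disc's axis, around a dark test panel 3 mm thick
- scrub_tester: the blue scrub tester, 400 x 720 mm with a flat aluminium deck 165 mm above the bench, fixed: origin at the middle of its foot, x axis from its control panel to its rear, z up. Along its rear edge is a drive beam 51 mm above the deck; over its -y end, 255 to 345 mm from the middle, is parked a scrub carriage 68 mm above the deck
- scrub_brush: loose scrub brush on the test panel, wooden block 90 x 38 mm, 38 mm tall with bristles, long side along x, origin at the middle of its foot; to be left alone
- film_applicator: loose steel film applicator on the test panel, open frame 50 x 80 mm, 30 mm tall, long side along y, origin at the middle of its foot; to be left alone
- sample_jar: loose glass jar with a white lid on the machine's deck, at its +y end, 60 mm diameter, 60 mm tall, origin at the middle of its foot; to be left alone

How it is judged (in metres and radians):
On the way, in this order (a step that is already met when the one before it is completed fails the run):
1. the disc's slot is lined up with the bolt, within 0.15 rad (angle between the x axis of disc_centre and the x axis of push_plate, either way round below 0.15 rad), for 0.1 s.
2. the bolt is through the disc and the staple and fully home (value of joint bolt above 0.115 m), for 0.1 s.
At the end, for the whole second after the job is handed in: The bolt lies through the lined-up slot (within 0.15 rad) and the staple, within 5 mm of its stop and at rest; brush, applicator and jar are at rest (value of joint bolt above 0.115 m and angle between the x axis of disc_centre and the x axis of push_plate, either way round below 0.15 rad and velocity of joint bolt between -0.005 and 0.005 m/s and linear speed of each of scrub_brush, film_applicator, sample_jar below 0.01 m/s); the robot touches nothing.
It fails at once if the brush, the film applicator or the jar is moved by more than 15 mm or lifted (distance of any of scrub_brush, film_applicator, sample_jar from where it was at the start of the episode above 0.015 m).
It fails at once if a finger pin of the disc is taken between the fingers ((horizontal distance between the grasp point and pin_a below 0.008 m and z of the grasp point in the frame of pin_a below 0.015 m) or (horizontal distance between the grasp point and pin_b below 0.008 m and z of the grasp point in the frame of pin_b below 0.015 m)).
It fails at once if the red plate is taken between the fingers (x of the grasp point in the frame of push_plate between -0.004 and 0.01 m and y of the grasp point in the frame of push_plate between -0.026 and 0.026 m and z of the grasp point in the frame of push_plate below 0.015 m).
It fails at once if the bolt's bar is taken between the fingers (x of the grasp point in the frame of push_plate between 0.006 and 0.165 m and y of the grasp point in the frame of push_plate between -0.01 and 0.01 m and z of the grasp point in the frame of push_plate below -0.007 m).
It also fails if it takes over 48 s, if anything falls off the work surface, if the arm or the gripper's body presses on something with over 40 N, if the wrist force passes 120 N, or if a joint passes its speed limit or range.

## Working session

There is one attempt and no reset: what is moved stays moved. The work goes in short steps, Python scripts to look and compute and a tool call to move; the robot and the scene stay as the last step left them, time stands still between calls to the robot, and variables do not carry over. Pictures are saved under pics/ and viewed, at most 11 in all, crops included, and the job is handed in when it is done.

Besides the shell and the picture viewer there is one more tool, called after "Emit:" as name([rows], argument=value, ...), one row to a line, values as JSON. play_rows: Moves the arm, as the interface text tells. Shift numbers are shares of 0.3 m and turn numbers shares of 45 degrees, none past 1 either way. Its arguments: {"type":"object","properties":{"commands":{"type":"array"},"newtons":{"type":"number"}},"required":["commands"]}

```bash
mkdir -p pics; cat > h.py <<'E'
import numpy as np, cv2
from station import get_state, camera, camera_params, ticket, bot
def P(n):
    p=camera_params(n); R=cv2.Rodrigues(np.array(p["rvec"],float))[0]
    return np.array(p["K"],float),R,np.array(p["tvec"],float).ravel()
def ray(p,uv):
    K,R,t=p; d=R.T@np.linalg.solve(K,[uv[0],uv[1],1.]); return -R.T@t,d
def onz(p,uv,z):
    c,d=ray(p,uv); return c+d*(z-c[2])/d[2]
def tri(p1,a,p2,b):
    A=[];B=[]
    for p,u in((p1,a),(p2,b)):
        c,d=ray(p,u); d/=np.linalg.norm(d); M=np.eye(3)-np.outer(d,d); A.append(M);B.append(M@c)
    return np.linalg.lstsq(np.vstack(A),np.hstack(B),rcond=None)[0]
def proj(p,X):
    K,R,t=p; q=K@(R@np.array(X)+t); return q[:2]/q[2]
E
python3 - <<'E'
from h import *
s=get_state(); print(s["clock"],s["position"],s["orientation"],s["finger_gap"],bot.tcp_to_grasp)
ims=[]
for n in("scene","side","wrist"):
    im=camera(n)[:,:,::-1].copy(); cv2.imwrite(f"pics/{n}0.png",im)
    p=P(n); print(n,-p[1].T@p[2])
    np.save(f"{n}0.npy",np.hstack([p[0].ravel(),p[1].ravel(),p[2]]))
E
```

```text
0.0 [6.24635897e-01 3.05380810e-05 2.13313402e-01] [[ 3.21600867e-05  9.99999242e-01 -1.23081212e-03]
 [ 9.99999993e-01 -3.20152223e-05  1.17717726e-04]
 [ 1.17678232e-04 -1.23081590e-03 -9.99999236e-01]] 0.0913151114411044 0.0188
scene [0.94264316 0.66820017 1.02547929]
side [ 0.42421704 -0.6267279   0.68621871]
wrist [0.62536527 0.06659415 0.38513315]
```

View pics/scene0.png

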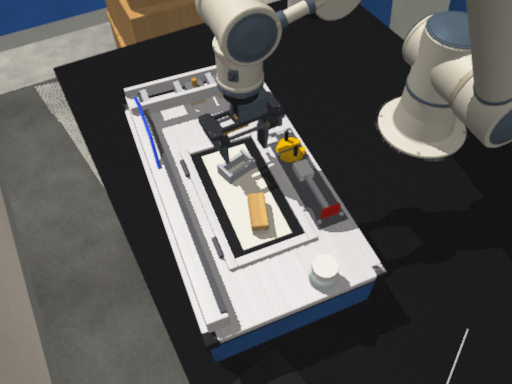

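View pics/side0.png

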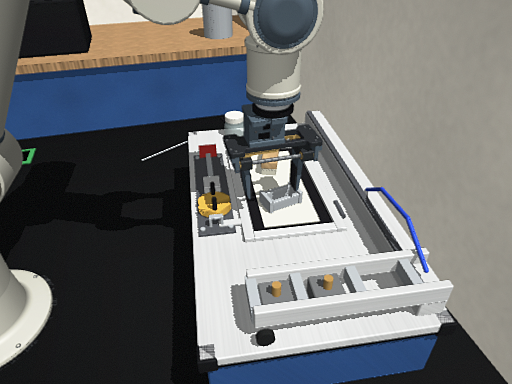

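View pics/wrist0.png

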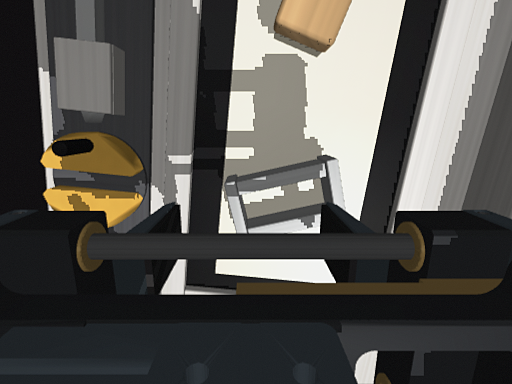

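The scene view shows the lock with the yellow disc near (290,150) and the red plate near (331,211), so the bolt runs towards world -y. In the wrist view the disc is at (92,178), with its slot nearly square to the bolt and pin A at (72,147). The applicator and brush are to the right. I'll close the fingers, move up and back, and look again.

Emit:
play_rows([
  [0,0,-0.1,0,1],
  [-0.1,-0.1,-0.2,0,1],
  [-0.2,-0.2,-0.3,0,1],
  [-0.35,-0.35,-0.4,0,1],
  [-0.35,-0.35,-0.4,0,1],
  [-0.35,-0.35,-0.4,0,1],
  [-0.35,-0.35,-0.4,0,1],
  [-0.35,-0.35,-0.4,0,1],
], newtons=20)

```text
clock: 0.82
position: [0.52, -0.105, 0.3338]
orientation: [[0.001, 1.0, 0.0], [1.0, -0.001, 0.0], [0.0, 0.0, -1.0]]
force: [0.2, -0.2, -0.1]
finger_gap: 0.0406
finger_force: 0.0
```

```bash
python3 - <<'E'
from h import *
s=get_state(); print(s["clock"],s["position"],s["finger_gap"])
p=P("wrist");im=camera("wrist")[:,:,::-1].copy(); cv2.imwrite("pics/wrist1.png",im)
print(-p[1].T@p[2]); np.savez("w1.npz",K=p[0],R=p[1],t=p[2])
def masks(im,kind):
    h=cv2.cvtColor(im,cv2.COLOR_BGR2HSV)
    m=cv2.inRange(h,(20,120,60),(32,255,255)) if kind=="y" else cv2.inRange(h,(0,150,60),(6,255,255))|cv2.inRange(h,(174,150,60),(180,255,255))
    return m
for n in("scene","side","wrist"):
    i=im if n=="wrist" else camera(n)[:,:,::-1].copy()
    if n!="wrist": cv2.imwrite(f"pics/{n}1.png",i)
    q=P(n)
    for k,z in(("y",.189),("r",.209)):
        m=masks(i,k); N,l,st,c=cv2.connectedComponentsWithStats(m)
        for a in range(1,N):
            if st[a,4]>15: print(n,k,st[a],c[a].round(1),onz(q,c[a],z).round(4))
E
```

```text
0.8167 [ 0.52002927 -0.1050162   0.33382258] 0.04056596131067261
[ 0.52054939 -0.03848454  0.50548179]
scene y [248  33  30  13  78] [261.7  39.2] [ 0.3552 -0.3986  0.189 ]
scene y [276 137  29  26 492] [289.8 149.4] [0.5127 0.0331 0.189 ]
scene r [321 203  19  16 172] [330.  210.5] [0.538 0.244 0.209]
side y [243 106   7   4  25] [246.2 107.5] [0.6897 0.4659 0.189 ]
side y [201 118  52  12 227] [225.4 123.4] [0.6056 0.376  0.189 ]
side y [198 192  33  25 590] [213.7 203.9] [0.5057 0.0146 0.189 ]
side r [199 146  11  12  93] [203.2 150.8] [0.5158 0.2043 0.209 ]
wrist y [ 208   25   64   35 1215] [239.5  44.3] [0.5095 0.0441 0.189 ]
wrist y [ 206   68   62   31 1051] [236.4  82.1] [0.5058 0.0069 0.189 ]
wrist y [166 222  15  31 116] [172.2 235.5] [ 0.4249 -0.1703  0.189 ]
wrist y [320 222  15  35 116] [328.5 237.6] [ 0.6174 -0.1729  0.189 ]
wrist y [169 254  11  17  61] [173.4 261.9] [ 0.4241 -0.206   0.189 ]
wrist y [321 258  14  13  70] [327.9 263.9] [ 0.6191 -0.2086  0.189 ]
wrist y [386 279   9   7  18] [390.4 281.9] [ 0.7011 -0.2339  0.189 ]
wrist y [404 281  11   8  21] [408.4 284.9] [ 0.7248 -0.2381  0.189 ]
wrist y [176 283   9  11  32] [179.7 288.1] [ 0.4298 -0.2431  0.189 ]
wrist y [254 283   8  11  22] [257.6 288.4] [ 0.5306 -0.2435  0.189 ]
wrist y [308 283   8  11  35] [312.8 288. ] [ 0.6019 -0.2428  0.189 ]
wrist y [223 284  14  10  41] [230.6 288.6] [ 0.4956 -0.2439  0.189 ]
wrist y [139 289  10   5  17] [143.1 291.2] [ 0.382  -0.2478  0.189 ]
wrist y [156 288  16   6  33] [163.7 291.5] [ 0.4087 -0.2481  0.189 ]
wrist y [411 289  14   5  28] [417.  291.4] [ 0.7372 -0.2476  0.189 ]
```

View pics/wrist1.png

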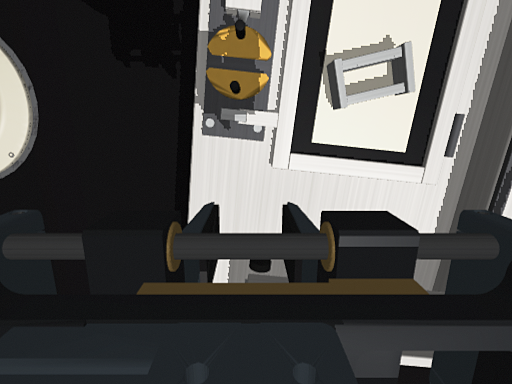

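The wrist view shows the disc at about (238,63), its slot roughly horizontal across the bolt line, with pins at (240,30) and (235,88). The staple is at (235,117), and the plate is out of view. I'll take views from further along +y.

Emit:
play_rows([
  [0.1,0,0,0,1],
  [0.2,0,-0.1,0,1],
  [0.3,0,-0.2,0,1],
  [0.3,0,-0.2,0,1],
  [0.3,0,-0.2,0,1],
  [0.3,0,-0.2,0,1],
])

```text
clock: 1.47
position: [0.5201, -0.0144, 0.3929]
orientation: [[-0.002, 1.0, -0.001], [1.0, 0.002, 0.0], [0.0, -0.001, -1.0]]
force: [0.5, -0.3, -0.6]
finger_gap: 0.0007
finger_force: 0.0
```

```bash
python3 - <<'E'
from h import *
s=get_state(); print(s["clock"],s["position"],s["finger_gap"])
p=P("wrist");im=camera("wrist")[:,:,::-1].copy(); cv2.imwrite("pics/wrist2.png",im); cv2.imwrite("pics/w2c.png",cv2.resize(im[0:240,150:350],None,fx=2.5,fy=2.5,interpolation=cv2.INTER_CUBIC))
print(-p[1].T@p[2]); np.savez("w2.npz",K=p[0],R=p[1],t=p[2])
a=cv2.imread("pics/scene1.png")[120:240,250:370];b=cv2.imread("pics/side1.png")[125:245,165:285]
cv2.imwrite("pics/ss.png",np.hstack([cv2.resize(x,(400,400),interpolation=cv2.INTER_CUBIC) for x in(a,b)]))
E
```

```text
1.4667 [ 0.52010738 -0.01442993  0.39288342] 0.0007334894204396997
[0.5207261  0.05216138 0.56453886]
```

View pics/w2c.png

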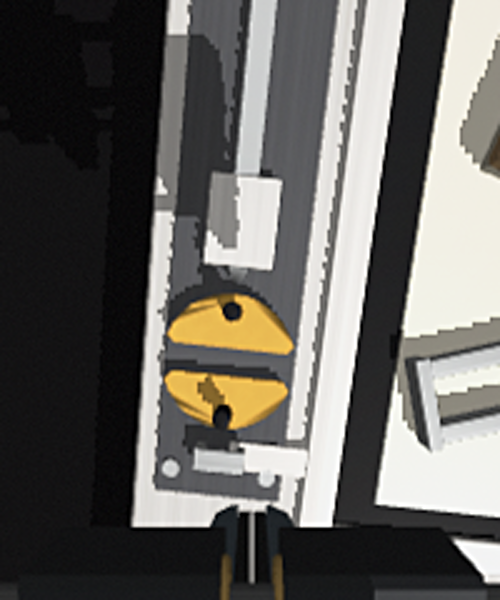

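View pics/ss.png

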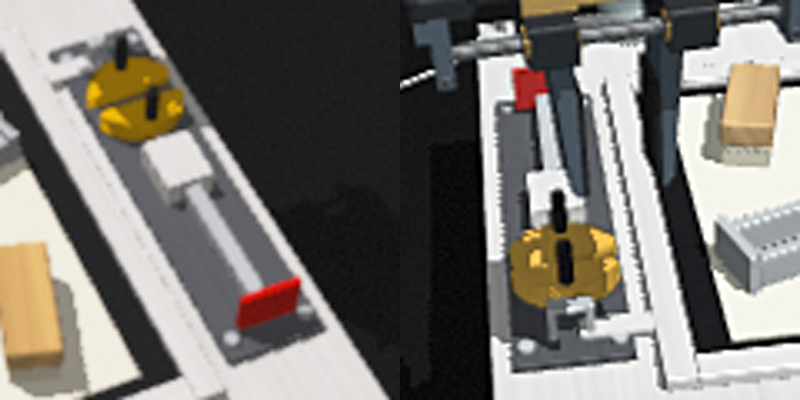

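The crop of wrist view 2 shows the disc at about (228,360), with its slot nearly square to the bolt and tilted slightly. Pins are at (232,311) and (222,415), and the guide block runs from (240,175) to (240,268). In the scene crop the red plate's rear-face top edge runs from (238,295) to (300,278). Next I'll compute positions.

```bash
cat > m.py <<'E'
from h import *
def ld(f): z=np.load(f); return z["K"],z["R"],z["t"]
def blobs(im,p,lo,hi,box,z,amin):
    x0,y0,x1,y1=box; m=np.zeros(im.shape[:2],np.uint8)
    m[y0:y1,x0:x1]=cv2.inRange(im[y0:y1,x0:x1],lo,hi); return m
def yel(im,box):
    x0,y0,x1,y1=box; h=cv2.cvtColor(im,cv2.COLOR_BGR2HSV); m=np.zeros(im.shape[:2],np.uint8)
    m[y0:y1,x0:x1]=cv2.inRange(h,(18,110,50),(34,255,255))[y0:y1,x0:x1]; return m
def disc(im,p,box,zt=.189):
    m=yel(im,box); pts=np.argwhere(m)[:,::-1]
    X=np.array([onz(p,u,zt)[:2] for u in pts]).astype(np.float32)
    c,r=cv2.minEnclosingCircle(X); return X,np.array(c),r
E
python3 - <<'E'
from m import *
for f,b in(("1",(195,15,285,105)),("2",(205,105,280,180))):
    im=cv2.imread(f"pics/wrist{f}.png"); p=ld(f"w{f}.npz")
    X,c,r=disc(im,p,b); print("disc",f,c,r)
    # slot: split the two halves, fit inner edges
    m=yel(im,b); N,l,st,ce=cv2.connectedComponentsWithStats(m); o=np.argsort(-st[1:,4])[:2]+1
    for a in o:
        mm=l==a; cx=np.unique(np.argwhere(mm)[:,1]); up=ce[a][1]<ce[o].mean(0)[1]
        E=np.array([onz(p,(x,(np.max if up else np.min)(np.argwhere(mm[:,x]))+(.5 if up else -.5)),.189)[:2] for x in cx if x>cx[0]+6 and x<cx[-1]-6])
        k=np.polyfit(E[:,0],E[:,1],1); print(" edge",up,"slope deg",np.degrees(np.arctan(k[0])),"y at cx",np.polyval(k,c[0]))
    h=cv2.cvtColor(im,cv2.COLOR_BGR2HSV)[...,2]
    mk=np.zeros_like(h); x0,y0,x1,y1=b; mk[y0:y1,x0:x1]=(h[y0:y1,x0:x1]<35)*255
    N,l,st,ce=cv2.connectedComponentsWithStats(mk)
    for a in range(1,N):
        if st[a,4]>12: print(" dark",st[a],ce[a].round(1),onz(p,ce[a],.219).round(4))
p=ld("w2.npz"); q=ld("w1.npz")
for u,v in(((242.8,124.4),(240,27)),((238.8,166),(235,87))): print("pin tri",tri(p,u,q,v),onz(p,u,.219))
cr=lambda x,y:(150+x/2.5,y/2.5)
print("bar top",[onz(p,cr(*u),.187)[:2].round(4) for u in((248,0),(276,0),(238,172),(262,172))])
print("guide top",[onz(p,cr(*u),.192)[:2].round(4) for u in((211,172),(282,180),(204,262),(272,270))])
print("base edge right",[onz(p,cr(*u),.171)[:2].round(4) for u in((335,60),(300,380),(155,487),(280,498))])
S=P("scene");T=P("side")
sc=lambda x,y:(250+x*.3,120+y*.3)
si=lambda x,y:(165+(x-400)*.3,125+y*.3)
print("plate rear top",[onz(S,sc(*u),.209)[:2].round(4) for u in((237,295),(300,279))])
print("plate rear foot",[onz(S,sc(*u),.175)[:2].round(4) for u in((240,327),(300,308))])
print("side top-left",onz(T,si(513,70),.209), "tri",tri(S,sc(300,279),T,si(513,70)))
print("side pins",[(onz(T,si(*u),.219)[:2]) for u in((558,192),(565,243))],"scene pins",[onz(S,sc(*u),.219)[:2] for u in((122,40),(152,89))])
E
```

```text
disc 1 [0.50740612 0.0252573 ] 0.03692248836159706
 edge True slope deg -5.317127686561677 y at cx 0.030920950416215308
 edge False slope deg -5.963614975193597 y at cx 0.018039086414140038
 dark [195  15   3  52 104] [195.7  35. ] [0.4695 0.0436 0.219 ]
 dark [235  20  10  19 138] [239.9  28.9] [0.5112 0.0488 0.219 ]
 dark [230  81  10  12  91] [234.6  86.7] [ 0.5056 -0.0024  0.219 ]
disc 2 [0.50782359 0.02579197] 0.0365026481449604
 edge True slope deg -5.547742136558282 y at cx 0.03333039353265138
 edge False slope deg -6.03960059094314 y at cx 0.018968221424547738
 dark [205 105   4  55 134] [206. 125.] [0.4664 0.0514 0.219 ]
 dark [239 121   7   7  26] [241.7 123.5] [0.5102 0.0533 0.219 ]
 dark [235 162   7   9  34] [237.9 165.4] [0.505  0.0018 0.219 ]
pin tri [0.51124059 0.0522341  0.21305061] [0.51145368 0.05223375 0.219     ]
pin tri [ 0.50541963 -0.00095276  0.20572321] [0.50613751 0.00101847 0.219     ]
bar top [array([0.5191, 0.1986]), array([0.5326, 0.1986]), array([0.514 , 0.1212]), array([0.5263, 0.1212])]
guide top [array([0.5005, 0.1203]), array([0.5363, 0.1166]), array([0.4963, 0.0769]), array([0.5316, 0.073 ])]
base edge right [array([0.5637, 0.1777]), array([0.5488, 0.0141]), array([ 0.4641, -0.049 ]), array([ 0.5382, -0.0557])]
plate rear top [array([0.5521, 0.2302]), array([0.5085, 0.2394])]
plate rear foot [array([0.5484, 0.235 ]), array([0.5042, 0.2415])]
side top-left [0.5091517  0.23059887 0.209     ] tri [0.50843827 0.23756301 0.2058609 ]
side pins [array([0.51135027, 0.04887933]), array([ 0.50588552, -0.00533298])] scene pins [array([0.5054976 , 0.00275961]), array([0.51146263, 0.05509587])]
```

The disc centre is about (0.508, 0.0255), and the bolt line's backward direction is about (0.10, 0.995). The disc is at about 90°. The plan is to go in on the +x side of pin A at z 0.200, push it towards -x, and finish with a push towards -y.

Emit:
play_rows([
  [0.1,0.03,0,0,1],
  [0.205,0.067,0.05,0,1],
  [0.205,0.067,0.15,0,1],
  [0.205,0.067,0.28,0,1],
  [0.205,0.067,0.4,0,1],
  [0.205,0.067,0.5,0,1],
  [0.205,0.067,0.58,0,1],
  [0.205,0.067,0.643,0,1],
])

```text
clock: 2.18
position: [0.5385, 0.0458, 0.1975]
orientation: [[0.001, 1.0, -0.005], [1.0, -0.001, 0.0], [0.0, -0.005, -1.0]]
force: [0.7, -0.3, 0.2]
finger_gap: 0.0005
finger_force: 0.0
```

Emit:
play_rows([
  [0,0,0,0,1],
  [0,-0.015,0,0,1],
  [0,-0.03,0,0,1],
  [0,-0.04,0,0,1],
  [0,-0.04,0,0,1],
])

```text
clock: 2.6
position: [0.5278, 0.0464, 0.2021]
orientation: [[0.0, 1.0, 0.001], [1.0, -0.0, -0.0], [-0.0, 0.001, -1.0]]
force: [-0.3, 0.0, 0.1]
finger_gap: 0.0007
finger_force: 0.0
```

Emit:
play_rows([
  [0,-0.017,0,0,1],
  [0,-0.034,0,0,1],
  [0,-0.05,0,0,1],
  [0,-0.067,0,0,1],
  [0,-0.083,0,0,1],
  [0,-0.083,0,0,1],
])

```text
clock: 3.1
position: [0.5038, 0.046, 0.202]
orientation: [[-0.0, 1.0, 0.003], [1.0, 0.0, -0.001], [-0.001, 0.003, -1.0]]
force: [4.1, -2.4, 0.9]
finger_gap: 0.0003
finger_force: 2.1
```

```bash
python3 - <<'E'
from h import *
print(get_state()["position"])
a=camera("scene")[:,:,::-1][120:240,250:370];b=camera("side")[:,:,::-1][125:245,165:285]
cv2.imwrite("pics/ss2.png",np.hstack([cv2.resize(x,(400,400),interpolation=cv2.INTER_CUBIC) for x in(a,b)]))
E
```

```text
[0.50377788 0.04604324 0.20196924]
```

View pics/ss2.png

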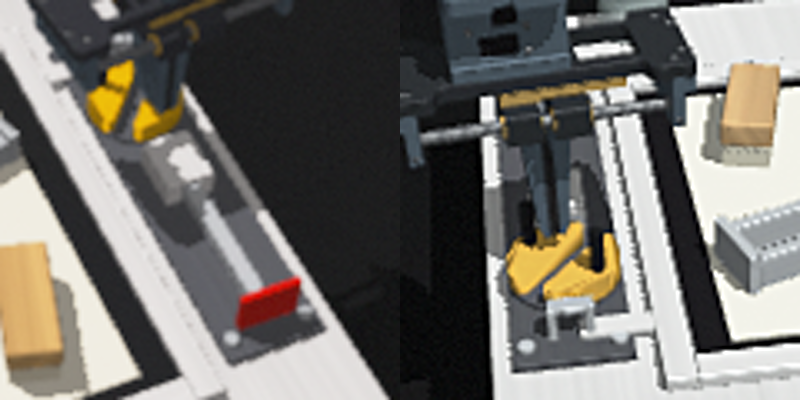

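The disc has turned about 45°, with pin A to the -x side of the fingers at side crop (515,240). Next I'll go round to pin A's +y side and push towards -y.

Emit:
play_rows([
  [0,0.03,0,0,1],
  [0.06,0.03,0,0,1],
  [0.127,0.03,0,0,1],
  [0.127,-0.03,0,0,1],
  [0.127,-0.077,0,0,1],
  [0.11,-0.077,0,0,1],
  [0.09,-0.077,0,0,1],
])

```text
clock: 3.78
position: [0.48, 0.0736, 0.2012]
orientation: [[-0.001, 1.0, -0.0], [1.0, 0.001, 0.0], [0.0, -0.0, -1.0]]
force: [0.3, 0.1, -0.1]
finger_gap: 0.0004
finger_force: 0.0
```

Emit:
play_rows([
  [-0.017,0,0,0,1],
  [-0.034,0,0,0,1],
  [-0.05,0,0,0,1],
  [-0.067,0,0,0,1],
  [-0.077,0,0,0,1],
  [-0.077,0,0,0,1],
])

```text
clock: 4.28
position: [0.4805, 0.0497, 0.2009]
orientation: [[0.001, 1.0, -0.0], [1.0, -0.001, 0.0], [0.0, -0.0, -1.0]]
force: [-1.0, 1.5, -0.2]
finger_gap: 0.0004
finger_force: 0.4
```

```bash
python3 - <<'E'
from h import *
print(get_state()["position"])
a=camera("scene")[:,:,::-1][120:240,250:370];b=camera("side")[:,:,::-1][125:245,165:285]
cv2.imwrite("pics/ss3.png",np.hstack([cv2.resize(x,(400,400),interpolation=cv2.INTER_CUBIC) for x in(a,b)]))
E
```

```text
[0.48045481 0.0496717  0.20086986]
```

View pics/ss3.png

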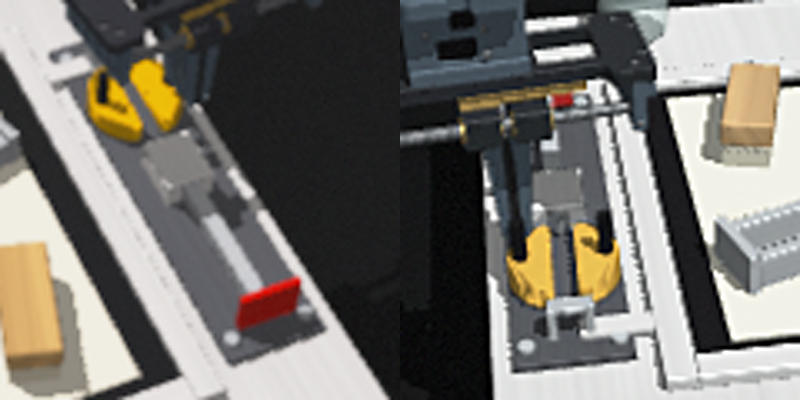

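The slot looks nearly in line: the side crop shows it running up (565,300)→(562,220), with pins at (517,250) and (603,230). I'll back off and measure from above.

Emit:
play_rows([
  [0.02,0,0,0,1],
  [0.02,0,-0.12,0,1],
  [-0.1,0.06,-0.26,0,1],
  [-0.2,0.133,-0.4,0,1],
  [-0.2,0.133,-0.53,0,1],
  [-0.2,0.133,-0.64,0,1],
  [-0.2,0.133,-0.64,0,1],
  [-0.2,0.133,-0.64,0,1],
])

```text
clock: 5.05
position: [0.522, -0.01, 0.3972]
orientation: [[0.001, 1.0, 0.007], [1.0, -0.001, -0.001], [-0.001, 0.007, -1.0]]
force: [-0.3, -0.0, -0.8]
finger_gap: 0.0005
finger_force: 0.0
```

```bash
python3 - <<'E'
from m import *
print(get_state()["position"])
p=P("wrist");im=camera("wrist")[:,:,::-1].copy();cv2.imwrite("pics/wrist3.png",im);np.savez("w3.npz",K=p[0],R=p[1],t=p[2])
cu=proj(p,[.508,.0255,.189]).astype(int);print(cu)
x0,y0,x1,y1=b=(cu[0]-45,cu[1]-42,cu[0]+45,cu[1]+38)
X,c,r=disc(im,p,b);print("disc",c,r)
m=yel(im,b);N,l,st,ce=cv2.connectedComponentsWithStats(m);o=np.argsort(-st[1:,4])[:2]+1
o=sorted(o,key=lambda a:ce[a][0])
for a,left in zip(o,(1,0)):
    mm=l==a;rows=np.unique(np.argwhere(mm)[:,0])
    E=np.array([onz(p,((np.max if left else np.min)(np.argwhere(mm[y]))+(.5 if left else -.5),y),.189)[:2] for y in rows[6:-6]])
    k=np.polyfit(E[:,1],E[:,0],1);res=E[:,0]-np.polyval(k,E[:,1]);k=np.polyfit(E[abs(res)<.0015,1],E[abs(res)<.0015,0],1);print("edge dx/dy",k[0],"x",np.polyval(k,c[1]),st[a])
cv2.imwrite("pics/w3c.png",cv2.resize(im[max(0,y0-130):y1+40,x0-20:x1+30],None,fx=2.4,fy=2.4,interpolation=cv2.INTER_CUBIC));print(x0-20,max(0,y0-130))
E
```

```text
[ 0.5220015  -0.01003412  0.39720729]
[238 147]
disc [0.50804931 0.02580122] 0.036414068192243576
edge dx/dy 0.13174061127002393 x 0.500827732375403 [213 121  23  50 761]
edge dx/dy 0.1316520978710376 x 0.5155984791815704 [242 123  23  50 746]
173 0
```

View pics/w3c.png

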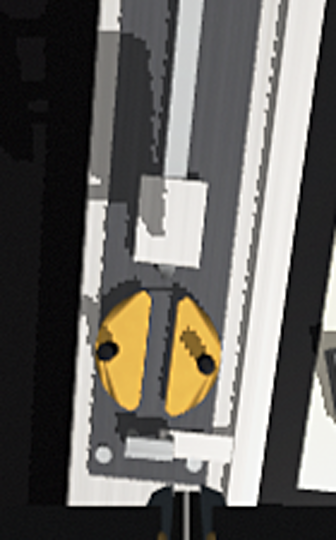

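The slot's slope is 0.132 against about 0.10 for the bolt, so it is within 0.03 rad. The crop shows the bolt entering the guide at (185,178) and the slot open at (160,350). Next I'll go behind the red plate, turned to suit the bolt line.

Emit:
play_rows([
  [0.13,0.01,0,0.05,1],
  [0.26,0.02,0,0.1,1],
  [0.39,0.04,0.05,0.127,1],
  [0.52,0.04,0.1,0.127,1],
  [0.65,0.04,0.1,0.127,1],
  [0.78,0.04,0.15,0.127,1],
  [0.9,0.04,0.2,0.127,1],
  [0.95,0.04,0.2,0.127,1],
])

```text
clock: 5.77
position: [0.5296, 0.2793, 0.3285]
orientation: [[0.097, 0.995, -0.006], [0.995, -0.097, -0.001], [-0.002, -0.006, -1.0]]
force: [0.4, 0.6, -0.7]
finger_gap: 0.0003
finger_force: 0.0
```

Emit:
play_rows([
  [0,0,0,0,1],
  [0,0,0.1,0,1],
  [0,0,0.2,0,1],
  [0,0,0.3,0,1],
  [0,0,0.4,0,1],
  [0,0,0.46,0,1],
  [0,0,0.49,0,1],
  [0,0,0.49,0,1],
])

```text
clock: 6.43
position: [0.531, 0.2744, 0.1841]
orientation: [[0.1, 0.995, -0.003], [0.995, -0.1, -0.002], [-0.002, -0.003, -1.0]]
force: [-0.4, -0.9, -0.5]
finger_gap: 0.0007
finger_force: 0.0
```

```bash
python3 - <<'E'
from h import *
s=get_state();print(s["position"],s["orientation"])
S=P("scene");i=camera("scene")[:,:,::-1];T=P("side")
h=cv2.cvtColor(np.ascontiguousarray(i),cv2.COLOR_BGR2HSV);m=cv2.inRange(h,(0,150,60),(6,255,255))|cv2.inRange(h,(174,150,60),(180,255,255))
pts=np.argwhere(m)[:,::-1];print(len(pts),pts.mean(0),onz(S,pts.mean(0),.192))
a=i[120:240,250:370];b=camera("side")[:,:,::-1][125:245,165:285]
cv2.imwrite("pics/ss4.png",np.hstack([cv2.resize(x,(400,400),interpolation=cv2.INTER_CUBIC) for x in(a,b)]))
E
```

```text
[0.53099961 0.27444918 0.18413281] [[ 0.09992802  0.99498927 -0.00327826]
 [ 0.99499294 -0.09993344 -0.00153386]
 [-0.00185378 -0.00310857 -0.99999345]]
21 [328.61904762 209.04761905] [0.53005132 0.2303964  0.192     ]
```

View pics/ss4.png

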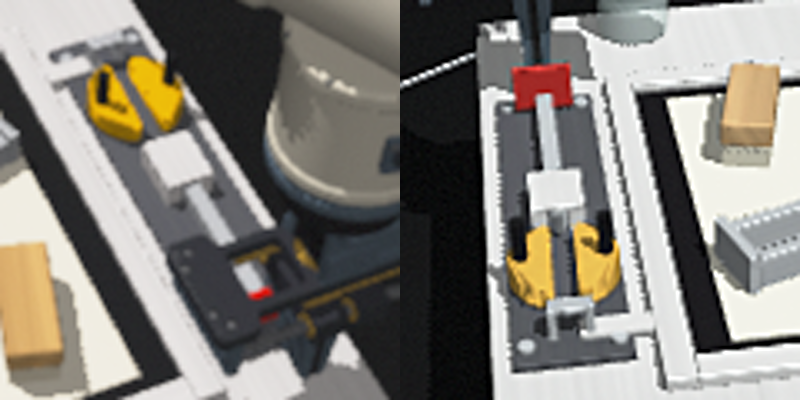

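The fingers stand behind the red plate, which is at side crop (541,87), and are centred on the bolt at (545,130). Pushing now.

Emit:
play_rows([
  [-0.04,0,0,0,1],
  [-0.08,0,0,0,1],
  [-0.12,0,0,0,1],
  [-0.16,0,0,0,1],
  [-0.2,0,0,0,1],
  [-0.24,0,0,0,1],
  [-0.28,0,0,0,1],
  [-0.31,0,0,0,1],
])

```text
clock: 7.2
position: [0.5225, 0.1813, 0.1861]
orientation: [[0.1, 0.995, -0.0], [0.995, -0.1, -0.0], [-0.0, -0.0, -1.0]]
force: [0.8, 2.9, 2.6]
finger_gap: 0.0005
finger_force: 1.4
```

Emit:
play_rows([
  [-0.02,0,0,0,1],
  [-0.04,0,0,0,1],
  [-0.06,0,0,0,1],
  [-0.08,0,0,0,1],
  [-0.1,0,0,0,1],
  [-0.115,0,0,0,1],
  [-0.125,0,0,0,1],
  [-0.125,0,0,0,1],
])

```text
clock: 7.87
position: [0.5188, 0.1449, 0.1859]
orientation: [[0.1, 0.995, -0.0], [0.995, -0.1, -0.0], [-0.0, -0.0, -1.0]]
force: [-0.9, 1.0, -1.8]
finger_gap: 0.0004
finger_force: 0.0
```

Emit:
play_rows([
  [-0.01,0,0,0,1],
  [-0.015,0,0,0,1],
  [-0.015,0,0,0,1],
])

```text
clock: 8.12
position: [0.5186, 0.142, 0.186]
orientation: [[0.1, 0.995, 0.0], [0.995, -0.1, 0.002], [0.002, 0.0, -1.0]]
force: [-0.5, 11.1, -1.7]
finger_gap: 0.0006
finger_force: 5.6
```

Emit:
play_rows([
  [-0.006,0,0,0,1],
  [-0.012,0,0,0,1],
  [-0.012,0,0,0,1],
])

```text
clock: 8.37
position: [0.5186, 0.1417, 0.1861]
orientation: [[0.1, 0.995, 0.001], [0.995, -0.1, 0.008], [0.008, 0.001, -1.0]]
force: [1.5, 41.6, -5.0]
finger_gap: 0.0007
finger_force: 20.3
```

The hard stop came at y 0.142, and 0.141 was predicted. Drawing back now, then checking.

Emit:
play_rows([
  [0.02,0,0,0,1],
  [0.08,0,0,0,1],
  [0.15,0,0,0,1],
  [0.2,0,-0.1,0,1],
  [0.2,0,-0.2,0,1],
  [0.2,0,-0.3,0,1],
  [0.2,0,-0.3,0,1],
  [0.2,0,-0.3,0,1],
])

```text
clock: 9.03
position: [0.525, 0.1974, 0.2774]
orientation: [[0.099, 0.995, 0.003], [0.995, -0.099, 0.0], [0.001, 0.003, -1.0]]
force: [-0.2, -0.4, -0.5]
finger_gap: 0.0005
finger_force: 0.0
```

```bash
python3 - <<'E'
from h import *
print(get_state()["position"],get_state()["force"])
a=camera("scene")[:,:,::-1][120:240,250:370];b=camera("side")[:,:,::-1][125:245,165:285]
cv2.imwrite("pics/ss5.png",np.hstack([cv2.resize(x,(400,400),interpolation=cv2.INTER_CUBIC) for x in(a,b)]))
E
```

```text
[0.52499047 0.19738071 0.27740556] [-0.19739798 -0.40760544 -0.50715689]
```

View pics/ss5.png

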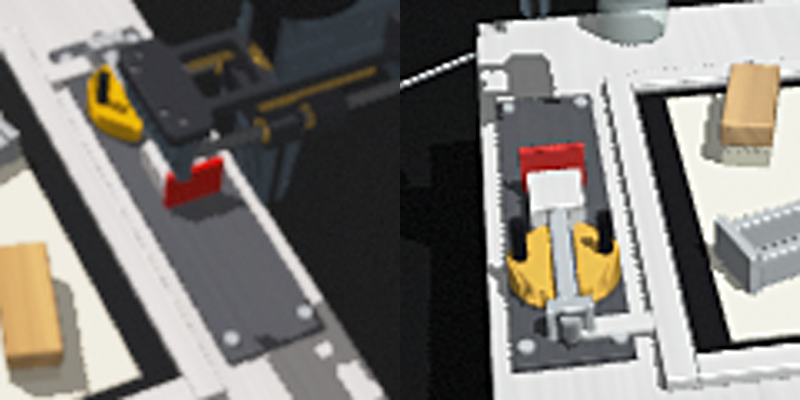

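In the side crop the bolt passes through the slot and staple, with its nose at (570,330). The red plate is against the guide block at (550,165), and the robot is clear.

```bash
python3 -c "
from station import ticket
print(ticket.finish_job())"
```

```text
the job is handed in; nothing more can be done
None
```

The clamp frame is locked: the disc's slot is lined up, the bolt is through the disc and staple against its hard stop, and the arm is clear; I handed the job in at about 9 s, and no verdict came back.

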